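# Slide the budgie cage's sand tray home and lock it

## Robot

A 6-joint arm with a two-finger parallel gripper is mounted at the origin on the work surface. World frame = base frame: x ahead of the robot, y to its left, z up, the work surface at z = 0. Lengths are in mm, angles in rad, forces in N, time in s.
With the tool pointing down it reaches from about 350 to 775 mm from the base axis. Payload 7.3 kg.
Tool frame: the origin (TCP) lies on the centre line of the jaws, within the pads' length; the fingertips stand 11 mm ahead of it and the grasp point (between the pads) lies 8 mm behind it; z points along the fingers, y is the line along which they close (so a half turn about z gives the same grasp; the last joint's range is limited). The gripper opens to 92 mm and grips with 3 to 60 N. Pads are 19 mm wide; open, the fingers measure 130 mm over their backs; the gripper's body (75 mm by 190 mm) begins 47 mm behind the grasp point.
Start: joints at [-1.443, 0.342, 1.524, -0, 1.275, -0.146], TCP at [141.978, -505.458, 215.441] pointing down, gripper open.
Joint ranges: [-2.53, 2.53], [-0.77, 2.02], [0.04, 2.7], [-1, 4.14], [0.28, 2.66], [-3.11, 3.11]. Speed limits (rad/s): [2.57, 2.57, 3.14, 3.14, 3.14, 3.14].

## Interface

Orientations are given as [roll, pitch, yaw] about the fixed x, y, z axes, in that order (R = Rz(yaw) Ry(pitch) Rx(roll)).
In Python, from plant import bot gives the robot as it stands.
- The arm moves only by the tool step_arm, never from a script. Its argument "deltas" is a list of rows, each a list of 5 numbers: the opening, from 0 (shut) to 1 (fully open), then the shift along the tool's x, y, z each as a share of 0.5 m, from -1 to 1, then the turn about the tool's z as a share of pi/2 rad, from -1 to 1. In form: [[claw, x, y, z, turn], ...]. A call has 1 to 8 rows; each row shifts and turns the commanded pose from where the row before left it, along the tool's axes as they then stand; what a row does not reach is not made up. A row lasts 1/10 s, in which the tool goes at most 50 mm and 8.59 degrees, less where a joint would pass 70% of its speed; a pose out of reach is approached as far as the arm can. A call with a number of a shift or a turn outside -1 to 1 is refused whole. A call with a gripper value outside its range is refused whole. The fingers move at their own pace and stop on an object; the grip force is fixed at half the most. Time passes only in rows, so rows that do not move let the fingers close. It gives the time, the measured TCP pose, the force, the opening and the grip force at its end, in the units of the state.
- bot.get_obs(): the state, without advancing time (a new reading comes with each control period).
- bot.capture(name): name is "scene" or "side" or "wrist"; returns (picture, depth): 384x512x3 uint8, red, green, blue; 384x512 float32, mm along the optical axis (not along the pixel's ray), 0 where there is no reading.
- bot.camera_params(name): a dict with "fov_y" (degrees; the focal length in pixels is half the picture's height over the tangent of half this angle, whatever the lens; pixels are square), "cx", "cy" (the principal point, pixels), "rvec" (rotation vector, rad) and "tvec" (3), from world to camera coordinates, as OpenCV has them. Camera axes: x right, y down, z forward; pixel columns grow to the right and rows downward; lengths in mm; the calibration is good to about 2 mm. A picture is of the moment at which its call begins: read the wrist's pose just before it. camera_params takes no time and is no camera call; for the wrist camera it gives the pose at the moment of the call.
- bot.close_job(): hands the job in; it is judged then, once.
The state is a dict: "time": time; "joint_positions": joint angles; "dq": joint speeds; "tau": joint torques, N m; "tool_pos": TCP position; "tcp_rot": TCP orientation; "contact_force": force on the tool from outside, world axes, zero at the start; "moment": the same for the moment, N m; "grip_width": finger opening in mm; "finger_force": force on a finger pad.
Only numpy, scipy, OpenCV 4.12 (cv2) and the standard library are available. Lean on these libraries where they do the work, as an engineer would, in place of code of your own. Each camera call takes 0.05 s, during which the arm holds its last target. There are 200 camera calls.

## Task

The budgie cage's sand tray has just been cleaned. Push the tray fully home into the cage base, then press the orange sprung lever on the cage front down until its catch clicks and holds it down by itself. Do not force the lever against its stop, and leave everything else on the table where it is.

Things in the scene. Friction and masses are not known exactly. Their poses are not given: they have to be found in the camera images.
- cage: white wire budgie cage on a green plastic base, fixed. Base 260 mm deep, 360 wide, 62 high; 338 mm high in all. Origin: centre of the base's underside, on the table. +x points from the cage's front to its back (the way the tray is pushed in), y along the front, z up. The front wires stand at x = -112 mm.
- tray (a joint): how far the grey sand tray is pulled out of the base, in m: 0 is fully home against its stop. It slides along the cage's x axis with some 2.5 N of friction and stays where it is left.
- tray_front (a point): middle of the grey tray's flat front face, the face to push on: 300 mm wide along the cage's y, 10 to 50 mm above the table, square to the cage's x. With the tray home it lies at x = -184 mm in the cage's frame. The lever juts out above the tray 70 mm from the middle towards the cage's -y, so push on the +y half.
- dish_mid (a point): middle of a round aluminium seed dish, 100 mm across, 32 mm high, loose on the table; leave it alone
- perch_cone_mid (a point): middle of a white ceramic perch cone standing on its base, 72 mm across, 92 mm high, loose; leave it alone
- bell_toy_mid (a point): middle of a blue plastic bell toy standing on its rim, 66 mm across, 74 mm high with its wire loop, loose; leave it alone
- feeder_tube_mid (a point): middle of a transparent feeder tube standing on its blue foot, 72 mm across the foot, 163 mm high, loose; leave it alone
- seed_jar_mid (a point): middle of a glass seed jar with a yellow cap, 72 mm across, 110 mm high, loose; leave it alone
- mineral_block_mid (a point): middle of a pale pink mineral block, 60 by 40 by 28 mm, loose beside the tray; leave it alone
- brush_grip (a point): grip of a cleaning brush, 200 mm long, lying flat, loose; leave it alone
- tray_slot (a point): middle of the slot (19 by 20 mm) in the ledge on top of the tray's front, 50 mm above the table. The lever's steel tongue drops into it as the lever goes down; if the tray is not home the tongue strikes the ledge and the lever cannot catch, or it locks the tray out.
- lever: orange sprung lever, 106 mm long, 36 wide, on the cage front. Origin: middle of its hinge line, parallel to the cage's y, at x = -122, y = -70, z = 72 mm in the cage's frame. Its axes are the cage's when it is raised (as at the start) and turn about y as it is pressed down, by 0.42 to 0.78 rad when caught. Let go before the catch holds, it springs back up. Over 40 N damages it.
- thumb_pad (a point): middle of the upper face of the ribbed pad (55 by 36 mm) on the lever's free end, 78 mm from the hinge. Raised: point 122 mm high, sloping up to the front by 36 degrees. Spring: 5 N here raised, 9 N down; pushing the catch bolt aside takes about 12 N; it clicks some 6 mm lower, a hard stop is 4 mm below that. Caught, it is 66 to 94 mm high: the catch's height varies and is not told.
- catch_place (a point): fixed point on the cage, in plan the middle of the small steel catch housing with a brass bolt beside the lever, on its +y side; the housing is 18 mm (cage's x) by 25 mm, its top 86 to 99 mm above the table. Keep the hand clear of it: press the pad in front of it.

How it is judged (in metres and radians):
On the way, in this order (a step that is already met when the one before it is completed fails the run):
1. the tray is pushed fully home (within 4 mm of its stop) while the lever is still up (value of joint tray below 0.004 m and z of thumb_pad in the frame of cage above 0.112 m), for 0.2 s.
2. the lever is caught: down and held with nothing pressing on it (z of thumb_pad in the frame of cage below 0.1 m and contact force between the fingers and lever below 0.5 N), for 0.3 s.
At the end, for the whole second after the job is handed in: The tray is home (within 6 mm of its stop) and the lever stays down by itself, held by the catch and at rest: its thumb pad is less than 100 mm above the table (raised, it is 122 mm) (value of joint tray below 0.006 m and z of thumb_pad in the frame of cage below 0.1 m and angular speed of lever below 0.05 rad/s); the robot touches nothing.
It fails at once if the lever is forced: more than 40 N from the gripper or arm (contact force between any of the fingers, the arm and lever above 40 N).
It fails at once if one of the other things on the table is pushed more than 25 mm from its place or knocked over (distance of any of dish_mid, perch_cone_mid, bell_toy_mid, feeder_tube_mid, seed_jar_mid, mineral_block_mid, brush_grip from where it was at the start of the episode above 0.025 m).
It also fails if it takes over 45 s, if anything falls off the work surface, if the arm or the gripper's body presses on something with over 40 N, if the wrist force passes 120 N, or if a joint passes its speed limit or range.

## Working session

There is one attempt and no reset: what is moved stays moved. The work goes in short steps, Python scripts to look and compute and a tool call to move; the robot and the scene stay as the last step left them, time stands still between calls to the robot, and variables do not carry over. Pictures are saved under pics/ and viewed, at most 10 in all, crops included, and the job is handed in when it is done.

Besides the shell and the picture viewer there is one more tool, called after ">>>" as name([rows], argument=value, ...), one row to a line, values as JSON. step_arm: Moves the arm, as the interface text tells. Shift numbers are shares of 0.5 m and turn numbers shares of pi/2 rad, none past 1 either way. Its arguments: {"type":"object","properties":{"deltas":{"type":"array","items":{"type":"array","items":{"type":"number","minimum":-1,"maximum":1}}}},"required":["deltas"]}

```bash
mkdir -p pics; ls; cat > h.py <<'E'
import numpy as np, cv2
from plant import bot
def cam(n):
    p=bot.camera_params(n); R=cv2.Rodrigues(np.array(p['rvec'],float))[0]; t=np.array(p['tvec'],float).ravel()
    f=192/np.tan(np.radians(p['fov_y'])/2); return R,t,f,p['cx'],p['cy']
def cloud(d,c):
    R,t,f,cx,cy=c; v,u=np.mgrid[:d.shape[0],:d.shape[1]]
    P=np.stack([(u-cx)*d/f,(v-cy)*d/f,d],-1); return (P-t)@R
def ray(u,v,z,c):
    R,t,f,cx,cy=c; o=-R.T@t; k=R.T@np.array([(u-cx)/f,(v-cy)/f,1]); return o+k*(z-o[2])/k[2]
def proj(P,c):
    R,t,f,cx,cy=c; q=R@np.asarray(P,float)+t; return q[:2]/q[2]*f+[cx,cy]
E
python3 - <<'E'
from h import *
for n in ['scene','side']:
    c=cam(n); im,d=bot.capture(n); np.savez(n+'.npz',im=im,d=d)
    cv2.imwrite(f'pics/{n}.png',im[...,::-1]); print(n,bot.camera_params(n))
o=bot.get_obs(); print({k:o[k] for k in ['time','tool_pos','tcp_rot','contact_force','grip_width']})
E
```

```text
pics
scene {'fov_y': 44.82550365631554, 'cx': 256.5232493946369, 'cy': 192.79048344858077, 'rvec': array([ 0.30385166,  2.97577164, -0.75551381]), 'tvec': array([ 545.66839652, -171.29631872, 1579.14054083])}
side {'fov_y': 55.38259019635148, 'cx': 256.6384379159086, 'cy': 196.7498448181158, 'rvec': array([ 0.47940273, -2.57050237,  1.36252198]), 'tvec': array([599.96117267, 132.65319373, 985.81039532])}
{'time': 0.1, 'tool_pos': array([ 141.94678625, -505.03567849,  214.78579795]), 'tcp_rot': array([-3.14016194e+00, -2.30716462e-04,  2.73822996e-01]), 'contact_force': array([0.07947674, 0.61759636, 0.17942077]), 'grip_width': 91.49502621566826}
```

View pics/scene.png

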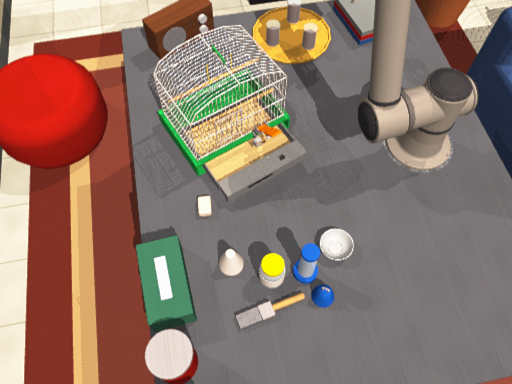

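View pics/side.png

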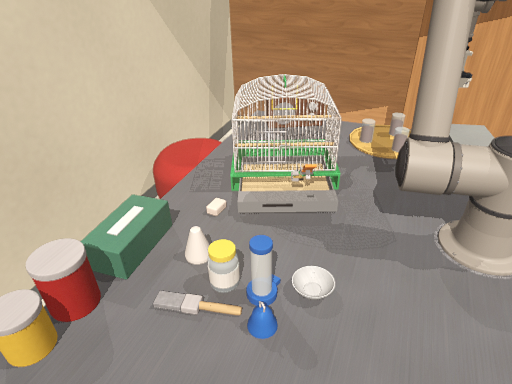

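The scene view shows the cage at about (225,105), its tray pulled out with the front from (215,190) to (300,150), and the orange lever near (268,131). The loose things are all well in front of the tray. In the side view the tray face is at (285,203) and the lever at (308,168).

```bash
python3 - <<'E'
from h import *
for n in ['scene','side']:
    z=np.load(n+'.npz'); im,d=z['im'],z['d']; c=cam(n); P=cloud(d,c)
    hsv=cv2.cvtColor(im,cv2.COLOR_RGB2HSV); H,S,V=[hsv[...,i].astype(int) for i in range(3)]
    print(n,'base proj',proj([0,0,0],c),'cam',-c[0].T@c[1])
    ok=d>0
    roi=np.zeros_like(ok); 
    if n=='scene': roi[100:200,150:320]=1
    else: roi[140:220,225:350]=1
    org=ok&roi&(H<13)&(S>190)&(V>150)
    v,u=np.nonzero(org); print('orange',len(u),u.mean(),v.mean(),np.median(P[org],0),P[org].min(0),P[org].max(0))
    # tray front: grey pixels z 12..48 in ROI
    g=ok&roi&(S<60)&(P[...,2]>12)&(P[...,2]<46)
    if n=='side': g[:188]=0
    else: g[:140]=0
    Q=P[g]; print('grey',len(Q))
    ln=cv2.fitLine(Q[:,:2].astype(np.float32),cv2.DIST_HUBER,0,0.01,0.01).ravel(); dr=ln[:2]; 
    s=(Q[:,:2]-ln[2:])@dr; e=(Q[:,:2]-ln[2:])@np.array([-dr[1],dr[0]])
    print('line',ln,np.degrees(np.arctan2(dr[1],dr[0])),'ext',np.percentile(s,[0,1,99,100]),'res',np.percentile(e,[1,10,50,90,99]))
    gr=ok&roi&(H>45)&(H<80)&(S>130)&(P[...,2]>40)&(P[...,2]<80)
    if n=='scene': gr[:,:]=ok&(H>45)&(H<80)&(S>130)&(P[...,2]>55)&(P[...,2]<70)
    Q=P[gr]; 
    r=cv2.minAreaRect(Q[:,:2].astype(np.float32)); print('green',len(Q),r)
    # ledge top of tray
    t=ok&roi&(S<60)&(abs(P[...,2]-50)<4); Q=P[t]; print('ledge',len(Q),cv2.minAreaRect(Q[:,:2].astype(np.float32)))
    c2=cv2.resize(im[100:220,150:350] if n=='scene' else im[130:220,220:360],None,fx=4,fy=4,interpolation=cv2.INTER_CUBIC); cv2.imwrite(f'pics/{n}c.png',c2[...,::-1])
E
```

```text
scene base proj [417.38704517 142.29209247] cam [ 726.36448332  772.94974309 1302.19991073]
orange 11 264.3636363636364 130.63636363636363 [517.81124666 -79.69319125  99.57900552] [ 501.20585405 -123.94547639   74.03086854] [528.81075768 -34.30238515 130.74948813]
grey 731
line [9.7222733e-01 2.3403853e-01 5.3870074e+02 3.5648808e+01] 13.534953 ext [-154.821365   -148.27233767  216.81028945  224.98431563] res [-2.07395528e+02 -6.94393072e+01 -6.60724403e-03  2.57921999e+01
  3.18452263e+01]
green 705 ((628.9043579101562, -202.00303649902344), (360.8161315917969, 262.7439270019531), 21.656356811523438)
ledge 1279 ((584.8857421875, -91.82929992675781), (301.7042541503906, 302.21124267578125), 21.479307174682617)
side base proj [479.28823473 245.97837489] cam [271.22159834 908.2739689  671.45339084]
orange 3 307.0 169.66666666666666 [ 521.13972132 -105.40557988   73.02603072] [ 478.4083349  -108.32978149   71.95135644] [523.74238822 -57.62080794 121.78684313]
grey 912
line [9.3176472e-01 3.6306274e-01 5.2714160e+02 4.4479801e+01] 21.288408 ext [-149.03195372 -145.34084604  149.69142858  192.71580585] res [-8.03648848e+01 -2.67018578e+00  4.76550552e-03  2.24271893e+00
  4.20682977e+00]
green 133 ((612.6632080078125, -120.76560974121094), (244.9129638671875, 362.5791015625), 71.98625946044922)
ledge 1155 ((582.468017578125, -92.69332885742188), (299.5375671386719, 304.79638671875), 21.22604751586914)
```

View pics/scenec.png

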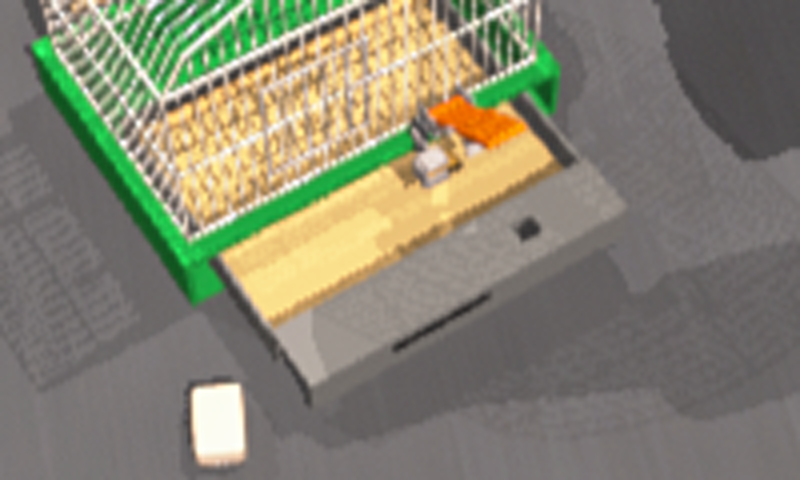

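View pics/sidec.png

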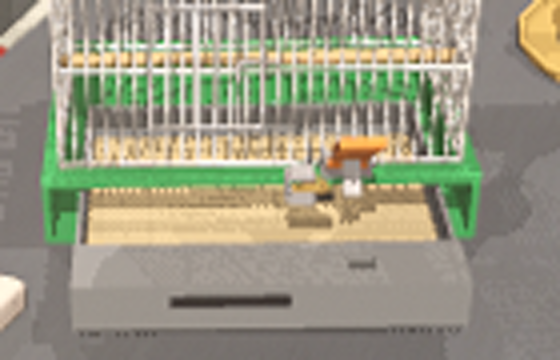

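The crops show the tray ledge with its slot at (527,228) in the scene crop, the catch housing at about (432,165), and the lever at (485,122). In the side crop the housing is at (303,183) and the lever at (357,152). The cage origin comes out at about (629,-202), with its +x axis at about -68.5° and the tray about 82 mm out. The base rim measures 361 by 263 mm, which matches the given size. Next I check where the obstacles are.

```bash
cat >> h.py <<'E'
O=np.array([628.9,-202.]); A=np.radians(-68.5); EX=np.array([np.cos(A),np.sin(A)]); EY=np.array([-np.sin(A),np.cos(A)])
def c2w(x,y): return O+x*EX+y*EY
def w2c(P): D=np.asarray(P)[...,:2]-O; return np.stack([D@EX,D@EY],-1)
E
python3 - <<'E'
from h import *
c=cam('scene'); s=cam('side')
for n,u,v,z in [('mineral',204,206,28),('cone',231,265,30),('jar',272,265,110),('dish',337,243,30),('tube',310,253,160)]:
    p=ray(u,v,z,c); print(n,p.round(),w2c(p).round())
for n,c_,u,v,z in [('slot',c,150+527/4,100+228/4,50),('slot',s,220+362/4,130+265/4,50),('housing',c,150+432/4,100+155/4,93),('housing',s,220+300/4,130+172/4,93),
   ('padend-',c,150+505/4,100+143/4,130),('face mid',s,220+270/4,130+288/4,50)]:
    p=ray(u,v,z,c_); print(n,p.round(),w2c(p).round())
for q in [(-184,80),(-266,80),(-330,80),(-122-63,-70)]: print(q,c2w(*q).round(),np.hypot(*c2w(*q)))
E
```

```text
mineral [745. 109.  28.] [-247.  222.]
cone [698. 314.  30.] [-455.  253.]
jar [591. 365. 110.] [-541.  173.]
dish [380. 309.  30.] [-567.  -44.]
tube [493. 370. 160.] [-582.   83.]
slot [475.  -3.  50.] [-241.  -71.]
slot [471.  -4.  50.] [-242.  -75.]
housing [541. -58.  93.] [-166.  -29.]
housing [535. -51.  93.] [-175.  -32.]
padend- [490. -33. 130.] [-209.  -68.]
face mid [527.  49.  50.] [-271.   -3.]
(-184, 80) [636.  -1.] 635.8989091610388
(-266, 80) [606.  75.] 610.4455418431994
(-330, 80) [582. 134.] 597.68539163022
(-185, -70) [496. -56.] 499.0667696011069
```

>>> step_arm([
  [0,0,0,-0.1,0],
  [0,0,0,-0.1,0],
  [0,0,0,-0.1,0],
  [0,0,0,-0.1,0],
])

```text
time: 0.5
tool_pos: [141.9, -504.9, 417.2]
tcp_rot: [-3.141, -0.0, 0.274]
contact_force: [0.7, -1.8, 0.3]
grip_width: 64.4
finger_force: 0.0
```

>>> step_arm([
  [0,0.0656,-0.0504,0,0],
  [0,0.0656,-0.0504,0,0],
  [0,0.0656,-0.0504,0,0],
  [0,0.0656,-0.0504,0,0],
  [0,0.0656,-0.0504,0,0],
  [0,0.0656,-0.0504,0,0],
  [0,0.0656,-0.0504,0,0],
  [0,0.0656,-0.0504,0,0],
])

```text
time: 1.3
tool_pos: [340.7, -238.8, 415.2]
tcp_rot: [-3.141, 0.0, 0.274]
contact_force: [0.6, 0.7, -0.3]
grip_width: 1.9
finger_force: 0.0
```

>>> step_arm([
  [0,0.0473,-0.07,0,0],
  [0,0.0473,-0.07,0,0],
  [0,0.0473,-0.07,0,0],
  [0,0.0473,-0.07,0,0],
  [0,0.0473,-0.07,0,0],
  [0,0.0473,-0.07,0,0],
])

```text
time: 1.9
tool_pos: [420.0, 1.9, 415.2]
tcp_rot: [3.142, 0.0, 0.274]
contact_force: [-0.2, -0.1, 0.5]
grip_width: 0.3
finger_force: 0.0
```

>>> step_arm([
  [0,0.077,-0.034,0,0],
  [0,0.077,-0.034,0,0],
  [0,0.077,-0.034,0,0],
  [0,0.077,-0.034,0,0],
  [0,0.077,-0.034,0,0],
])

```text
time: 2.4
tool_pos: [583.2, 135.4, 414.9]
tcp_rot: [3.141, 0.001, 0.274]
contact_force: [-0.3, -0.2, -0.3]
grip_width: 0.4
finger_force: 0.0
```

>>> step_arm([
  [0,0,0,0,-0.0945],
  [0,0,0,0,-0.0945],
  [0,0,0,0,-0.0945],
  [0,0,0,0,-0.0945],
  [0,0,0,0,-0.0945],
  [0,0,0,0,-0.0945],
  [0,0,0,0,-0.0945],
  [0,0,0,0,-0.0945],
])

```text
time: 3.2
tool_pos: [582.2, 134.0, 414.8]
tcp_rot: [-3.14, 0.0, 1.467]
contact_force: [1.2, 0.6, -0.5]
grip_width: 0.6
finger_force: 0.0
```

>>> step_arm([
  [0,0,0,0,-0.0762],
  [0,0,0,0,-0.0762],
  [0,0,0,0,-0.0762],
  [0,0,0,0,-0.0762],
  [0,0,0,0,0],
])

```text
time: 3.7
tool_pos: [582.2, 134.0, 414.9]
tcp_rot: [-3.141, -0.0, 1.941]
contact_force: [0.3, 0.4, -0.2]
grip_width: 0.3
finger_force: 0.0
```

```bash
python3 - <<'E'
from h import *
c=cam('wrist'); im,d=bot.capture('wrist'); np.savez('w1.npz',im=im,d=d)
cv2.imwrite('pics/w1.png',im[...,::-1]); print('cam',-c[0].T@c[1], bot.get_obs()['tcp_rot'])
P=cloud(d,c); hsv=cv2.cvtColor(im,cv2.COLOR_RGB2HSV); H,S,V=[hsv[...,i].astype(int) for i in range(3)]
m=(d>0)&(H<13)&(S>190)&(V>120); v,u=np.nonzero(m); print('orange',len(u)); 
if len(u): Q=P[m]; print(u.mean(),v.mean(),np.c_[w2c(Q),Q[:,2]].min(0),np.c_[w2c(Q),Q[:,2]].max(0))
q=np.c_[w2c(P.reshape(-1,3)),P[...,2].ravel()]
t=(abs(q[:,2]-50)<3)&(S.ravel()<60)&(q[:,0]<-150)&(abs(q[:,1])<170)&(d.ravel()>0); print('ledge',t.sum(), cv2.minAreaRect(q[t,:2].astype(np.float32)),np.percentile(q[t],[1,99],axis=0).round(1))
E
```

```text
cam [557.29468693 199.59413962 585.48352003] [-3.14066867e+00 -1.93173842e-04  1.93754955e+00]
orange 0
ledge 4204 ((-386.181640625, 8.894088745117188), (301.98016357421875, 379.88323974609375), 85.7607650756836) [[-519.  -148.7   48.8]
 [-209.1  146.2   52.9]]
```

View pics/w1.png

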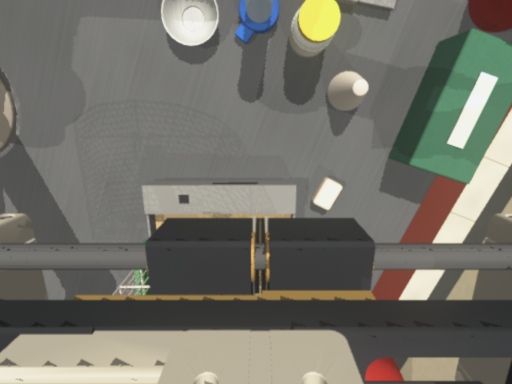

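The wrist view shows the tray ledge from (143,182) to (297,213), the slot at (184,198), and the mineral block at (327,193), clear of the tray. The gripper hides the lever. I'll use the ledge for a better fix on the cage's y axis and yaw.

```bash
python3 - <<'E'
from h import *
z=np.load('w1.npz'); im,d=z['im'],z['d']; c=cam('wrist'); P=cloud(d,c)
q=np.concatenate([w2c(P),P[...,2:]],-1)
m=(abs(q[...,2]-50)<4)&(abs(q[...,1])<170)&(q[...,0]>-290)&(q[...,0]<-200); m[:170]=0;m[218:]=0
m=m.astype(np.uint8); n,l,st,_=cv2.connectedComponentsWithStats(m); k=1+st[1:,4].argmax(); L=l==k
Q=q[L]; print(L.sum(),st[k],np.median(Q[:,2]),cv2.minAreaRect(Q[:,:2].astype(np.float32)))
# front edge: first row per column
us=[u for u in range(150,292)]; vs=[np.nonzero(L[:,u])[0].min() for u in us]
E=np.array([ray(u,v-.5,50,c)[:2] for u,v in zip(us,vs)]); ln=cv2.fitLine(w2c(E).astype(np.float32),cv2.DIST_HUBER,0,.01,.01).ravel(); print('front edge cage',ln,np.degrees(np.arctan(ln[0]/ln[1])))
for uv in [(184,198.5)]: print('slot',w2c(ray(*uv,50,c)))
for v in (185,190,205): r=np.nonzero(L[v])[0]; print('ends',w2c(ray(r.min()-.5,v,50,c)),w2c(ray(r.max()+.5,v,50,c)))
E
```

```text
4311 [ 142  185  154   30 4311] 51.4780882960001 ((-237.39051818847656, -1.9983978271484375), (300.4070129394531, 61.78369903564453), 89.28153228759766)
front edge cage [ 8.5653970e-03  9.9996334e-01 -2.6780698e+02  4.3869323e-01] 0.49076706
slot [-240.01304314  -70.76900434]
ends [-268.10521647 -151.34856909] [-265.54087276  148.13098303]
ends [-258.04447879 -152.51558572] [-255.47714856  148.36523489]
ends [-227.25576091 -152.11637657] [-224.71330503  149.08132044]
```

>>> step_arm([
  [0,0,0,0.09,0],
  [0,0,0,0.09,0],
  [0,0,0,0.09,0],
  [0,0,0,0.09,0],
  [0,0,0,0.09,0],
  [0,0,0,0.09,0],
  [0,0,0,0.09,0],
  [0,0,0,0.09,0],
])

```text
time: 4.55
tool_pos: [582.1, 134.0, 53.7]
tcp_rot: [3.141, 0.0, 1.937]
contact_force: [0.7, -0.4, 0.7]
grip_width: 0.3
finger_force: 0.0
```

```bash
sed -i 's/628.9,-202\.\]/627.5,-202.6]/; s/-68.5/-69.0/' h.py; python3 -c "
from h import *; o=bot.get_obs(); print(w2c(o['tool_pos']))"
```

```text
[-330.49978327   78.19727783]
```

>>> step_arm([
  [0,0,0,0.038,0],
  [0,-0.04,0,0,0],
  [0,-0.04,0,0,0],
  [0,-0.02,0,0,0],
  [0,-0.02,0,0,0],
  [0,-0.02,0,0,0],
  [0,-0.02,0,0,0],
])

```text
time: 5.25
tool_pos: [611.0, 59.5, 36.3]
tcp_rot: [-3.141, -0.001, 1.94]
contact_force: [-0.3, 3.2, -1.0]
grip_width: 0.5
finger_force: 1.6
```

>>> step_arm([
  [0,-0.02,0,0,0],
  [0,-0.02,0,0,0],
  [0,-0.02,0,0,0],
  [0,-0.02,0,0,0],
  [0,-0.016,0,0,0],
  [0,0,0,0,0],
])

```text
time: 5.85
tool_pos: [629.1, 12.9, 36.6]
tcp_rot: [3.141, 0.001, 1.939]
contact_force: [-0.3, 1.3, 0.1]
grip_width: 0.6
finger_force: 0.0
```

>>> step_arm([
  [0,-0.006,0,0,0],
  [0,-0.006,0,0,0],
])

```text
time: 6.05
tool_pos: [630.5, 9.2, 36.6]
tcp_rot: [-3.141, -0.0, 1.94]
contact_force: [-0.9, 2.8, 0.3]
grip_width: 0.7
finger_force: 1.3
```

>>> step_arm([
  [0,-0.004,0,0,0],
  [0,0,0,0,0],
])

```text
time: 6.25
tool_pos: [631.4, 7.0, 36.5]
tcp_rot: [-3.142, 0.0, 1.94]
contact_force: [0.1, 1.8, 0.7]
grip_width: 0.4
finger_force: 0.7
```

>>> step_arm([
  [0,-0.004,0,0,0],
  [0,0,0,0,0],
])

```text
time: 6.45
tool_pos: [632.1, 5.2, 36.5]
tcp_rot: [-3.142, 0.0, 1.94]
contact_force: [-1.0, 1.2, 2.5]
grip_width: 0.7
finger_force: 1.0
```

>>> step_arm([
  [0,-0.004,0,0,0],
  [0,0,0,0,0],
])

```text
time: 6.65
tool_pos: [632.3, 4.7, 36.4]
tcp_rot: [-3.141, -0.002, 1.94]
contact_force: [-3.0, 6.7, 2.0]
grip_width: 0.9
finger_force: 3.6
```

>>> step_arm([
  [0,-0.004,0,0,0],
  [0,0,0,0,0],
])

```text
time: 6.85
tool_pos: [632.4, 4.3, 36.3]
tcp_rot: [-3.141, -0.005, 1.94]
contact_force: [-4.3, 11.7, 4.5]
grip_width: 0.6
finger_force: 6.2
```

>>> step_arm([
  [0,-0.004,0,0,0],
  [0,0,0,0,0],
  [0,0,0,0,0],
])

```text
time: 7.15
tool_pos: [632.5, 4.0, 36.3]
tcp_rot: [-3.14, -0.007, 1.941]
contact_force: [-6.1, 16.6, 4.5]
grip_width: 0.4
finger_force: 8.8
```

>>> step_arm([
  [0,0.02,0,0,0],
  [0,0.04,0,0,0],
  [0,0.04,0,0,0],
  [0,0,0,-0.08,0],
  [0,0,0,-0.08,0],
  [0,0,0,-0.08,0],
  [0,0,0,-0.08,0],
  [0,0,0,0,0],
])

```text
time: 7.95
tool_pos: [618.8, 47.3, 203.1]
tcp_rot: [3.131, 0.005, 1.941]
contact_force: [0.7, 0.1, -0.3]
grip_width: 0.3
finger_force: 0.0
```

>>> step_arm([
  [0,0,-0.08,0,0],
  [0,0,-0.08,0,0],
  [0,0,-0.08,0,0],
  [0,0,-0.06,0,0],
  [0,0,0,0,0],
])

```text
time: 8.45
tool_pos: [472.8, -7.7, 196.1]
tcp_rot: [-3.139, -0.001, 1.939]
contact_force: [0.8, -0.7, -0.3]
grip_width: 0.6
finger_force: 0.0
```

```bash
python3 - <<'E'
from h import *
o=bot.get_obs(); print(w2c(o['tool_pos']),o['tool_pos'],o['contact_force'])
for n in ['scene','side']:
    c=cam(n); im,d=bot.capture(n)
    hsv=cv2.cvtColor(im,cv2.COLOR_RGB2HSV); H,S,V=[hsv[...,i].astype(int) for i in range(3)]
    m=(H<15)&(S>170)&(V>120); m[:, :240]=0; m[:110]=0; m[190:]=0; m[:,340:]=0
    v,u=np.nonzero(m); print(n,len(u),u.mean(),v.mean(),u.min(),u.max(),v.min(),v.max(),'expect pad',proj([*c2w(-182,-70),122],c),proj([*c2w(-204,-70),138],c))
    x,y=(200,90) if n=='scene' else (220,110)
    cv2.imwrite(f'pics/{n}2.png',cv2.resize(im[y:y+110,x:x+140],None,fx=5,fy=5,interpolation=cv2.INTER_CUBIC)[...,::-1])
E
```

```text
[-237.35901117  -74.61953279] [472.77480261  -7.74752209 196.07415334] [ 0.79062774 -0.70289054 -0.25185994]
scene 51 268.4313725490196 130.62745098039215 257 279 126 136 expect pad [272.0055188  131.11839656] [276.17362855 132.95616644]
side 30 307.56666666666666 168.26666666666668 302 314 166 171 expect pad [308.09319686 165.90805549] [309.18654646 164.8110691 ]
```

View pics/scene2.png

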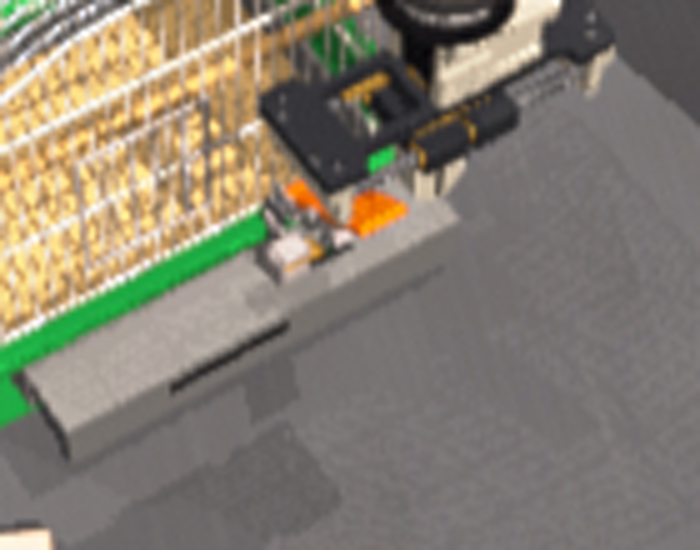

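View pics/side2.png

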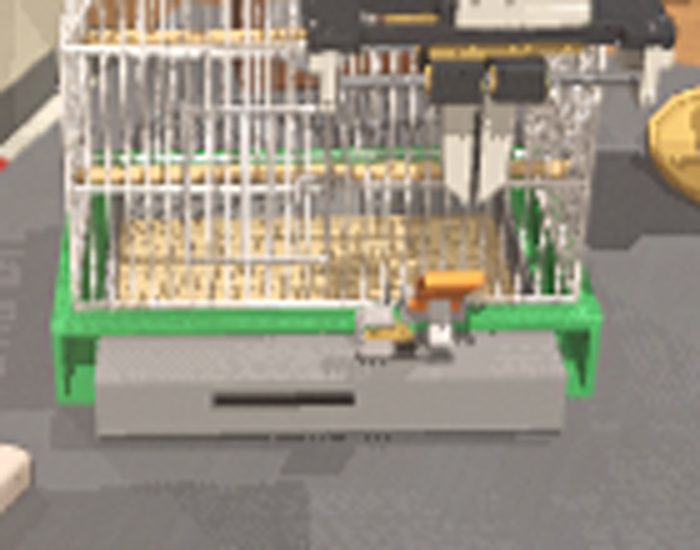

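Seen in the crops, the tray front now sits against the base with the lever still up. In the side crop the lever is at (447,290) and the housing at (388,328). The lever's pixels match the projected pad to within about 1 px. Next I move over the pad and come down.

>>> step_arm([
  [0,-0.037,0,0,0],
  [0,-0.037,0.002,0,0],
  [0,0,0,0.05,0],
  [0,0,0,0.03,0],
  [0,0,0,0,0],
])

```text
time: 9.05
tool_pos: [490.3, -41.2, 154.1]
tcp_rot: [-3.138, -0.002, 1.94]
contact_force: [-0.9, 0.1, 0.2]
grip_width: -0.1
finger_force: 0.0
```

>>> step_arm([
  [0,0,0,0.01,0],
  [0,0,0,0.01,0],
  [0,0,0,0,0],
])

```text
time: 9.35
tool_pos: [490.7, -41.7, 146.2]
tcp_rot: [-3.141, -0.0, 1.94]
contact_force: [-0.5, -0.1, 0.2]
grip_width: 0.7
finger_force: 0.0
```

>>> step_arm([
  [0,0,0,0.01,0],
  [0,0,0,0.01,0],
  [0,0,0,0,0],
])

```text
time: 9.65
tool_pos: [490.2, -41.9, 135.8]
tcp_rot: [-3.141, -0.001, 1.94]
contact_force: [-0.2, -0.2, 0.5]
grip_width: 0.2
finger_force: 0.0
```

```bash
python3 - <<'E'
from h import *
o=bot.get_obs(); print(w2c(o['tool_pos']),o['tool_pos'],o['contact_force'])
im=[]
for n,(x,y) in [('scene',(235,95)),('side',(280,125))]:
    c=cam(n); i,d=bot.capture(n); im.append(cv2.resize(i[y:y+60,x:x+60],None,fx=6.5,fy=6.5,interpolation=cv2.INTER_CUBIC))
    p=o['tool_pos'].copy(); p[2]-=11; print(n,(proj(p,c)-[x,y])*6.5)
cv2.imwrite('pics/press.png',np.hstack(im)[...,::-1])
E
```

```text
[-199.27752708  -70.59445592] [490.17971897 -41.8571917  135.78073932] [-0.24589183 -0.24772903  0.48594212]
scene [261.92300306 255.737575  ]
side [188.14660624 278.83273404]
```

View pics/press.png

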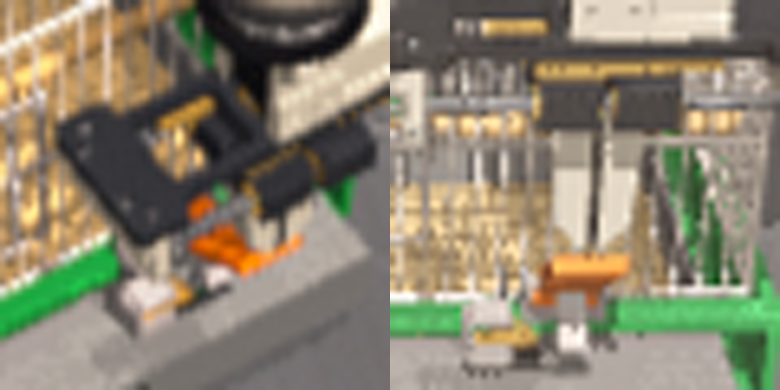

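The press view shows the fingers at (590,220) coming down just behind the pad's front edge (585,265), centred over the lever and clear of the catch housing at (495,325). I carry on down slowly.

>>> step_arm([
  [0,0,0,0.006,0],
  [0,0,0,0,0],
])

```text
time: 9.95
tool_pos: [490.5, -41.9, 133.2]
tcp_rot: [-3.141, -0.0, 1.94]
contact_force: [-0.1, -0.3, 0.7]
grip_width: 0.7
finger_force: 0.0
```

>>> step_arm([
  [0,0,0,0.006,0],
  [0,0,0,0,0],
])

```text
time: 10.15
tool_pos: [490.4, -41.9, 130.0]
tcp_rot: [-3.141, -0.0, 1.94]
contact_force: [0.4, -0.2, 0.4]
grip_width: 0.5
finger_force: 0.0
```

>>> step_arm([
  [0,0,0,0.006,0],
  [0,0,0,0,0],
])

```text
time: 10.35
tool_pos: [490.5, -41.9, 127.1]
tcp_rot: [-3.141, -0.0, 1.94]
contact_force: [0.9, -0.4, -0.2]
grip_width: 0.2
finger_force: 0.1
```

```bash
python3 - <<'E'
from h import *
o=bot.get_obs(); print(o['tool_pos'],o['contact_force'],o['finger_force'])
im=[]
for n,(x,y) in [('scene',(235,95)),('side',(280,125))]:
    c=cam(n); i,d=bot.capture(n); im.append(cv2.resize(i[y:y+60,x:x+60],None,fx=6.5,fy=6.5,interpolation=cv2.INTER_CUBIC))
    hsv=cv2.cvtColor(i,cv2.COLOR_RGB2HSV); H,S,V=[hsv[...,k].astype(int) for k in range(3)]
    m=(H<15)&(S>170)&(V>100)&(d>0); m[:, :240]=0; m[:110]=0; m[190:]=0; m[:,340:]=0
    P=cloud(d,c)[m]; v,u=np.nonzero(m); q=np.c_[u,v,w2c(P),P[:,2]]; print(n,len(q)); print(q[np.argsort(q[:,2])][::2].round().astype(int).tolist())
    p=o['tool_pos'].copy(); p[2]-=11; print(n,(proj(p,c)-[x,y])*6.5,proj(p,c))
cv2.imwrite('pics/press2.png',np.hstack(im)[...,::-1])
E
```

```text
[490.51702903 -41.93821581 127.08881489] [ 0.92666442 -0.41467354 -0.21570229] 0.08806967149666889
scene 38
[[266, 126, -225, -16, 236], [268, 128, -224, -24, 219], [273, 136, -203, -59, 129], [271, 135, -202, -52, 138], [273, 135, -201, -60, 131], [270, 135, -193, -55, 126], [271, 133, -192, -59, 132], [269, 134, -191, -53, 130], [269, 133, -186, -56, 128], [268, 134, -182, -55, 119], [270, 132, -180, -64, 120], [268, 132, -179, -57, 123], [266, 133, -176, -52, 119], [265, 129, -150, -66, 100], [267, 128, -144, -78, 89], [268, 127, -143, -82, 90], [265, 128, -140, -73, 88], [264, 128, -139, -69, 90], [265, 127, -135, -75, 87]]
scene [260.4406525  266.40681027] [275.06779269 135.98566312]
side 33
[[307, 165, -205, -63, 138], [304, 166, -203, -55, 134], [306, 167, -194, -62, 125], [304, 167, -193, -56, 125], [307, 167, -193, -65, 124], [311, 167, -192, -78, 124], [305, 167, -191, -60, 123], [305, 168, -172, -62, 109], [306, 168, -171, -66, 108], [304, 168, -170, -59, 108], [312, 168, -169, -84, 107], [308, 168, -167, -72, 106], [305, 169, -154, -65, 95], [310, 169, -152, -81, 94], [304, 170, -129, -65, 77], [304, 171, -127, -65, 73], [311, 171, -125, -88, 71]]
side [186.34110524 294.92139795] [308.66786234 170.37252276]
```

View pics/press2.png

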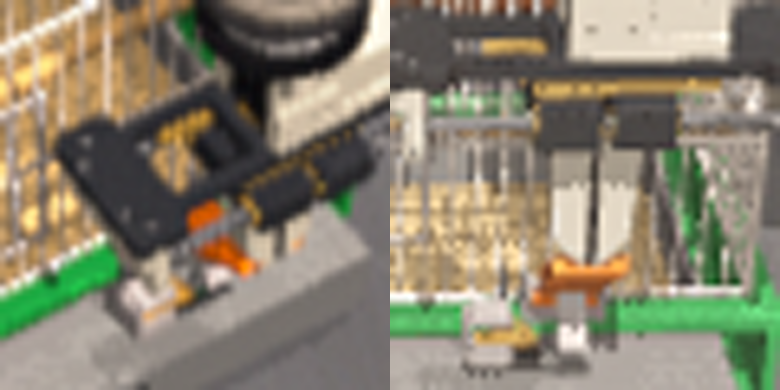

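```bash
python3 - <<'E'
from h import *
c=cam('side')
print('tip in side2', (proj([472.8,-7.7,185],c)-[220,110])*5)
i,d=bot.capture('side'); P=cloud(d,c)
for u in (306,308,309,311,313,314):
    print(u,[(v,int(w2c(P[v,u])[0]),int(w2c(P[v,u])[1]),int(P[v,u,2]),i[v,u].tolist()) for v in range(158,174,1) if d[v,u]>0])
E
```

```text
tip in side2 [465.44511567 229.84194099]
306 [(158, -211, -58, 164, [229, 218, 200]), (159, -207, -58, 159, [229, 218, 201]), (160, -210, -58, 157, [229, 219, 201]), (161, -212, -58, 155, [226, 216, 197]), (162, -210, -59, 151, [227, 216, 197]), (163, 34, -91, 13, [193, 177, 151]), (164, -200, -60, 139, [181, 127, 82]), (165, -201, -60, 135, [254, 186, 91]), (166, -205, -60, 135, [255, 191, 95]), (167, -194, -62, 125, [193, 118, 57]), (168, -170, -65, 107, [159, 90, 46]), (169, -152, -68, 94, [145, 90, 55]), (170, -152, -68, 90, [154, 140, 133]), (171, -151, -68, 86, [161, 149, 143]), (172, -153, -68, 83, [159, 149, 142]), (173, -158, -68, 83, [157, 146, 139])]
308 [(158, -211, -64, 165, [227, 216, 197]), (159, -210, -64, 161, [228, 216, 197]), (160, -208, -64, 156, [228, 217, 198]), (161, -213, -64, 156, [228, 217, 198]), (162, -210, -65, 150, [229, 217, 199]), (163, -210, -65, 147, [229, 219, 201]), (164, -211, -65, 145, [217, 199, 176]), (165, -204, -66, 137, [197, 136, 100]), (166, -207, -66, 135, [254, 167, 77]), (167, -190, -68, 123, [192, 116, 56]), (168, -168, -71, 107, [141,
[... 1972 characters left out ...]
(172, -122, -95, 65, [78, 128, 79]), (173, -126, -95, 64, [76, 125, 76])]
314 [(158, -211, -81, 164, [226, 215, 196]), (159, -211, -81, 161, [227, 215, 197]), (160, -210, -82, 157, [226, 215, 197]), (161, -212, -82, 155, [227, 216, 198]), (162, -213, -82, 152, [228, 219, 201]), (163, -210, -82, 147, [213, 200, 178]), (164, -200, -84, 138, [194, 147, 111]), (165, -205, -84, 138, [246, 172, 81]), (166, -204, -84, 133, [255, 172, 80]), (167, -190, -86, 122, [186, 104, 46]), (168, -4, -116, 13, [163, 127, 86]), (169, -8, -115, 12, [175, 151, 124]), (170, -112, -99, 67, [132, 133, 108]), (171, -116, -99, 65, [71, 105, 68]), (172, -123, -98, 66, [64, 128, 69]), (173, -124, -98, 63, [62, 122, 67])]
```

The depth shows the real fingertips end about z = 139, higher than TCP - 11. They are just meeting the pad's front end, which is at z ≈ 138 and x ≈ -205. I continue with small steps and watch the force.

>>> step_arm([
  [0,0,0,0.006,0],
  [0,0,0,0,0],
])

```text
time: 10.7
tool_pos: [490.4, -41.1, 124.7]
tcp_rot: [3.141, -0.001, 1.94]
contact_force: [-2.3, 3.8, 7.0]
grip_width: 0.4
finger_force: 3.7
```

>>> step_arm([
  [0,0,0,0.006,0],
  [0,0,0,0,0],
])

```text
time: 10.9
tool_pos: [490.4, -40.7, 121.9]
tcp_rot: [3.141, -0.002, 1.94]
contact_force: [-3.6, 6.3, 8.5]
grip_width: 0.5
finger_force: 4.3
```

>>> step_arm([
  [0,0,0,0.006,0],
  [0,0,0,0,0],
])

```text
time: 11.1
tool_pos: [490.6, -40.8, 118.9]
tcp_rot: [3.141, -0.001, 1.94]
contact_force: [-1.3, 5.0, 7.8]
grip_width: 0.9
finger_force: 4.1
```

>>> step_arm([
  [0,0,0,0.006,0],
  [0,0,0,0.006,0],
  [0,0,0,0,0],
])

```text
time: 11.4
tool_pos: [490.8, -41.2, 112.8]
tcp_rot: [3.141, -0.001, 1.94]
contact_force: [-0.9, 3.3, 5.9]
grip_width: 0.4
finger_force: 3.0
```

>>> step_arm([
  [0,0,0,0.006,0],
  [0,0,0,0.006,0],
  [0,0,0,0,0],
])

```text
time: 11.7
tool_pos: [491.1, -41.8, 106.8]
tcp_rot: [3.14, 0.001, 1.94]
contact_force: [-0.3, 1.0, 5.3]
grip_width: 0.6
finger_force: 2.3
```

>>> step_arm([
  [0,0,0,0.006,0],
  [0,0,0,0,0],
])

```text
time: 11.9
tool_pos: [491.2, -41.9, 103.8]
tcp_rot: [3.14, 0.001, 1.94]
contact_force: [1.6, 0.2, 5.8]
grip_width: 0.5
finger_force: 2.4
```

>>> step_arm([
  [0,0,0,0.006,0],
  [0,0,0,0,0],
])

```text
time: 12.1
tool_pos: [491.2, -41.9, 100.8]
tcp_rot: [3.14, 0.001, 1.94]
contact_force: [1.0, 0.6, 5.6]
grip_width: 0.4
finger_force: 2.4
```

>>> step_arm([
  [0,0,0,0.006,0],
  [0,0,0,0,0],
])

```text
time: 12.3
tool_pos: [491.2, -41.8, 97.8]
tcp_rot: [3.14, 0.001, 1.94]
contact_force: [0.7, 1.9, 5.7]
grip_width: 0.3
finger_force: 2.5
```

>>> step_arm([
  [0,0,0,0.006,0],
  [0,0,0,0,0],
])

```text
time: 12.5
tool_pos: [491.1, -41.8, 94.8]
tcp_rot: [3.14, 0.0, 1.94]
contact_force: [0.7, 1.4, 5.7]
grip_width: 0.5
finger_force: 2.7
```

>>> step_arm([
  [0,0,0,0.006,0],
  [0,0,0,0,0],
])

```text
time: 12.7
tool_pos: [491.1, -41.7, 91.8]
tcp_rot: [3.14, 0.0, 1.94]
contact_force: [0.5, 3.0, 7.0]
grip_width: 0.4
finger_force: 2.8
```

>>> step_arm([
  [0,0,0,0.006,0],
  [0,0,0,0,0],
])

```text
time: 12.9
tool_pos: [491.1, -41.7, 88.9]
tcp_rot: [3.14, 0.0, 1.94]
contact_force: [-0.3, 1.7, 5.3]
grip_width: 0.6
finger_force: 2.9
```

>>> step_arm([
  [0,0,0,0.006,0],
  [0,0,0,0,0],
])

```text
time: 13.1
tool_pos: [491.1, -41.6, 85.8]
tcp_rot: [3.14, 0.0, 1.94]
contact_force: [0.0, 2.2, 7.0]
grip_width: 0.5
finger_force: 3.0
```

>>> step_arm([
  [0,0,0,0.005,0],
  [0,0,0,0,0],
])

```text
time: 13.3
tool_pos: [491.0, -41.6, 83.4]
tcp_rot: [3.14, -0.0, 1.94]
contact_force: [-0.4, 3.2, 6.2]
grip_width: 0.3
finger_force: 3.1
```

>>> step_arm([
  [0,0,0,0.005,0],
  [0,0,0,0,0],
])

```text
time: 13.5
tool_pos: [490.9, -41.4, 80.8]
tcp_rot: [3.14, -0.0, 1.94]
contact_force: [-0.8, 2.9, 6.5]
grip_width: 0.2
finger_force: 3.2
```

>>> step_arm([
  [0,0,0,0.005,0],
  [0,0,0,0,0],
])

```text
time: 13.7
tool_pos: [490.9, -41.4, 78.4]
tcp_rot: [3.14, -0.0, 1.94]
contact_force: [-0.7, 3.5, 8.5]
grip_width: 0.6
finger_force: 3.2
```

>>> step_arm([
  [0,0,0,0.005,0],
  [0,0,0,0,0],
])

```text
time: 13.9
tool_pos: [490.8, -41.3, 75.9]
tcp_rot: [3.141, -0.001, 1.94]
contact_force: [-0.4, 3.1, 8.3]
grip_width: 0.4
finger_force: 3.4
```

>>> step_arm([
  [0,0,0,0.004,0],
  [0,0,0,0,0],
])

```text
time: 14.1
tool_pos: [490.8, -41.1, 74.0]
tcp_rot: [3.141, -0.001, 1.94]
contact_force: [-0.6, 5.5, 9.0]
grip_width: 0.2
finger_force: 4.1
```

>>> step_arm([
  [0,0,0,0.004,0],
  [0,0,0,0,0],
])

```text
time: 14.3
tool_pos: [490.7, -40.9, 72.0]
tcp_rot: [3.141, -0.001, 1.94]
contact_force: [-0.0, 5.8, 8.0]
grip_width: 0.6
finger_force: 4.3
```

>>> step_arm([
  [0,0,0,0.004,0],
  [0,0,0,0,0],
])

```text
time: 14.5
tool_pos: [490.6, -40.8, 70.0]
tcp_rot: [3.141, -0.001, 1.94]
contact_force: [-1.4, 6.3, 9.1]
grip_width: 0.7
finger_force: 4.6
```

>>> step_arm([
  [0,0,0,0.003,0],
  [0,0,0,0,0],
])

```text
time: 14.7
tool_pos: [490.5, -40.6, 68.6]
tcp_rot: [3.141, -0.002, 1.94]
contact_force: [-1.2, 7.0, 9.6]
grip_width: 0.4
finger_force: 5.1
```

>>> step_arm([
  [0,0,0,0.003,0],
  [0,0,0,0,0],
])

```text
time: 14.9
tool_pos: [490.5, -40.5, 67.1]
tcp_rot: [3.141, -0.002, 1.94]
contact_force: [-1.5, 7.3, 10.1]
grip_width: 0.4
finger_force: 5.1
```

>>> step_arm([
  [0,0,0,0.003,0],
  [0,0,0,0,0],
])

```text
time: 15.1
tool_pos: [490.5, -40.5, 65.7]
tcp_rot: [3.141, -0.002, 1.94]
contact_force: [-3.0, 9.0, 11.0]
grip_width: 0.3
finger_force: 5.6
```

>>> step_arm([
  [0,0,0,0.003,0],
  [0,0,0,0,0],
])

```text
time: 15.3
tool_pos: [490.5, -40.8, 64.0]
tcp_rot: [3.141, -0.001, 1.94]
contact_force: [-1.9, 6.3, 8.8]
grip_width: 0.2
finger_force: 4.2
```

>>> step_arm([
  [0,0,0,0.003,0],
  [0,0,0,0,0],
])

```text
time: 15.5
tool_pos: [490.5, -40.8, 62.5]
tcp_rot: [3.141, -0.001, 1.94]
contact_force: [-1.3, 7.1, 9.2]
grip_width: 0.5
finger_force: 4.5
```

>>> step_arm([
  [0,0,0,0.003,0],
  [0,0,0,0,0],
])

```text
time: 15.7
tool_pos: [490.5, -40.8, 61.0]
tcp_rot: [3.141, -0.001, 1.94]
contact_force: [-2.7, 6.9, 9.9]
grip_width: 0.1
finger_force: 4.6
```

The force fell from 5.6 to 4.2 at TCP z ≈ 64, which looks like the click. I ease off and check whether contact is lost straight away.

>>> step_arm([
  [0,0,0,-0.008,0],
  [0,0,0,-0.008,0],
  [0,0,0,0,0],
])

```text
time: 16.0
tool_pos: [490.7, -41.2, 69.5]
tcp_rot: [3.141, -0.001, 1.94]
contact_force: [-2.3, 4.4, 9.5]
grip_width: 0.6
finger_force: 5.0
```

>>> step_arm([
  [0,0,0,-0.016,0],
  [0,0,0,0,0],
])

```text
time: 16.2
tool_pos: [491.2, -42.2, 77.8]
tcp_rot: [3.14, 0.001, 1.94]
contact_force: [-1.1, -0.0, 5.9]
grip_width: 0.6
finger_force: 3.2
```

>>> step_arm([
  [0,0,0,0.01,0],
  [0,0,0,0.01,0],
  [0,0,0,0.006,0],
  [0,0,0,0.006,0],
  [0,0,0,0,0],
])

```text
time: 16.7
tool_pos: [490.6, -41.0, 60.9]
tcp_rot: [3.141, -0.001, 1.94]
contact_force: [-1.4, 5.8, 8.7]
grip_width: 0.2
finger_force: 4.1
```

>>> step_arm([
  [0,0,0,0.003,0],
  [0,0,0,0,0],
])

```text
time: 16.9
tool_pos: [490.7, -41.2, 59.4]
tcp_rot: [3.141, -0.001, 1.94]
contact_force: [-1.2, 5.3, 7.7]
grip_width: 0.3
finger_force: 3.7
```

>>> step_arm([
  [0,0,0,0.003,0],
  [0,0,0,0,0],
])

```text
time: 17.1
tool_pos: [490.8, -41.2, 58.0]
tcp_rot: [3.141, -0.001, 1.94]
contact_force: [-1.7, 5.8, 9.0]
grip_width: 0.4
finger_force: 4.7
```

>>> step_arm([
  [0,0,0,0.003,0],
  [0,0,0,0,0],
])

```text
time: 17.3
tool_pos: [490.8, -41.2, 56.6]
tcp_rot: [3.141, -0.001, 1.94]
contact_force: [-0.9, 4.1, 9.6]
grip_width: 0.4
finger_force: 4.9
```

>>> step_arm([
  [0,0,0,0.003,0],
  [0,0,0,0,0],
])

```text
time: 17.5
tool_pos: [490.9, -41.3, 55.5]
tcp_rot: [3.14, -0.0, 1.94]
contact_force: [-2.4, 4.5, 13.9]
grip_width: 0.5
finger_force: 7.1
```

>>> step_arm([
  [0,0,0,0.003,0],
  [0,0,0,0,0],
])

```text
time: 17.7
tool_pos: [491.0, -41.3, 54.8]
tcp_rot: [3.14, 0.0, 1.94]
contact_force: [-4.2, 5.5, 21.8]
grip_width: 0.5
finger_force: 11.0
```

```bash
python3 - <<'E'
from h import *
o=bot.get_obs(); print(w2c(o['tool_pos']),o['tool_pos'],o['contact_force'],o['finger_force'])
c=cam('side'); i,d=bot.capture('side'); P=cloud(d,c)
hsv=cv2.cvtColor(i,cv2.COLOR_RGB2HSV); m=(hsv[...,0]<15)&(hsv[...,1]>150)&(hsv[...,2]>100)&(d>0); m[:150]=0;m[195:]=0;m[:,:290]=0;m[:,330:]=0
v,u=np.nonzero(m); q=np.c_[u,v,w2c(P[m]),P[m][:,2]]; print(q[np.argsort(q[:,2])][::2].round().astype(int).tolist())
j,_=bot.capture('scene'); f=lambda a:cv2.resize(a,None,fx=6.5,fy=6.5,interpolation=cv2.INTER_CUBIC)
cv2.imwrite('pics/press3.png',np.hstack([f(j[95:155,235:295]),f(i[140:200,280:340])])[...,::-1])
E
```

```text
[-199.52258183  -69.6298923 ] [490.99239691 -41.28274469  54.80430026] [-4.19059877  5.50683912 21.77464267] 10.99596741842106
[[304, 190, -228, -56, 64], [313, 191, -227, -84, 59], [312, 190, -226, -81, 63], [311, 190, -225, -78, 62], [311, 189, -225, -78, 66], [312, 191, -225, -81, 58], [309, 190, -224, -72, 62], [307, 191, -224, -66, 58], [315, 190, -224, -90, 61], [308, 191, -224, -69, 57], [305, 191, -223, -60, 57], [306, 189, -223, -63, 64], [310, 191, -222, -76, 57], [311, 188, -222, -78, 67], [309, 188, -221, -72, 67], [314, 190, -220, -88, 59], [311, 187, -220, -78, 70], [307, 189, -220, -66, 62], [312, 188, -218, -82, 65], [307, 188, -218, -66, 65], [305, 188, -217, -60, 64], [310, 187, -216, -76, 67], [304, 188, -216, -57, 63], [308, 187, -215, -70, 67], [312, 187, -213, -82, 65], [305, 186, -209, -61, 67], [312, 186, -209, -83, 66], [314, 185, -206, -89, 68], [303, 185, -204, -55, 67], [304, 185, -202, -59, 66], [304, 184, -198, -59, 67], [303, 183, -196, -56, 70], [302, 172, -138, -58, 75]]
```

View pics/press3.png

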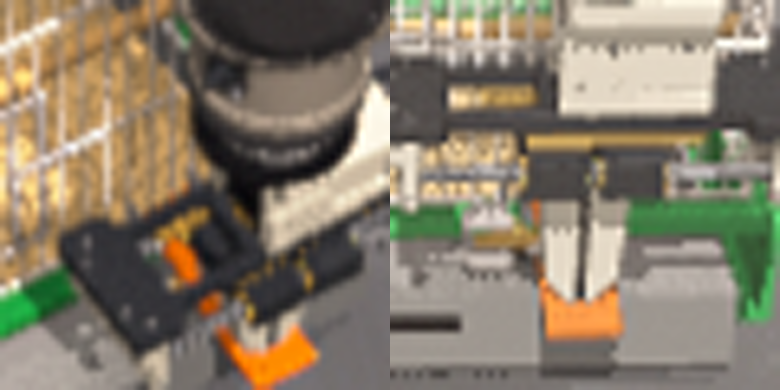

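This view shows the pad fully down and level at (583,310), z ≈ 67. The force has risen to 22 N at the stop, so the lever has gone past the click. I back off and test again.

>>> step_arm([
  [0,0,0,-0.008,0],
  [0,0,0,-0.008,0],
  [0,0,0,-0.004,0],
  [0,0,0,0,0],
])

```text
time: 18.2
tool_pos: [490.6, -42.1, 62.9]
tcp_rot: [-3.141, 0.0, 1.94]
contact_force: [0.3, -0.0, -0.4]
grip_width: 0.5
finger_force: 0.0
```

>>> step_arm([
  [0,0,0,-0.016,0],
  [0,0,0,-0.02,0],
  [0,0,0,0,0],
])

```text
time: 18.5
tool_pos: [491.6, -42.3, 82.4]
tcp_rot: [3.139, 0.002, 1.94]
contact_force: [0.3, -0.3, 0.1]
grip_width: 0.4
finger_force: 0.0
```

The finger force is zero at once, so the catch holds. I retreat up and verify.

>>> step_arm([
  [0,0,0,-0.06,0],
  [0,0,0,-0.08,0],
  [0,0,0,-0.08,0],
  [0,0,0,-0.04,0],
  [0,0,0,0,0],
  [0,0,0,0,0],
  [0,0,0,0,0],
  [0,0,0,0,0],
])

```text
time: 19.3
tool_pos: [489.9, -41.8, 209.6]
tcp_rot: [-3.139, -0.001, 1.94]
contact_force: [0.1, 0.5, 0.1]
grip_width: 0.5
finger_force: 0.0
```

```bash
python3 - <<'E'
from h import *
o=bot.get_obs(); print(o['time'],o['tool_pos'],o['contact_force'])
c=cam('side'); i,d=bot.capture('side'); P=cloud(d,c)
hsv=cv2.cvtColor(i,cv2.COLOR_RGB2HSV); m=(hsv[...,0]<15)&(hsv[...,1]>150)&(hsv[...,2]>100)&(d>0); m[:150]=0;m[195:]=0;m[:,:290]=0;m[:,330:]=0
q=np.c_[w2c(P[m]),P[m][:,2]]; print('orange',len(q),np.percentile(q,[5,50,95],axis=0).round())
q=np.concatenate([w2c(P),P[...,2:]],-1); f=(q[...,2]>15)&(q[...,2]<42)&(q[...,1]>-40)&(q[...,1]<140)&(abs(q[...,0]+184)<30)&(d>0); print('tray face x',f.sum(),np.median(q[f][:,0]))
E
```

```text
19.3 [489.92792896 -41.7917787  209.56506619] [0.08734414 0.53373446 0.05515738]
orange 8 [[-202.  -86.   70.]
 [-158.  -58.   75.]
 [-126.  -55.   80.]]
tray face x 396 -182.21458941954643
```

```bash
python3 - <<'E'
from h import *
c=cam('side'); i,d=bot.capture('side'); P=cloud(d,c)
for y in (-80,-70,-62):
    for x in (-210,-200,-190):
        u,v=proj([*c2w(x,y),72],c).round().astype(int); print(x,y,(u,v),i[v,u].tolist(),w2c(P[v,u]).round(),P[v,u,2].round())
E
```

```text
-210 -80 (np.int64(311), np.int64(185)) [255, 177, 81] [-210.  -79.] 71.0
-200 -80 (np.int64(311), np.int64(183)) [255, 174, 83] [-201.  -80.] 72.0
-190 -80 (np.int64(311), np.int64(181)) [252, 168, 78] [-189.  -81.] 72.0
-210 -70 (np.int64(308), np.int64(185)) [255, 179, 82] [-212.  -70.] 72.0
-200 -70 (np.int64(308), np.int64(183)) [255, 173, 80] [-201.  -71.] 72.0
-190 -70 (np.int64(307), np.int64(181)) [253, 168, 78] [-189.  -69.] 72.0
-210 -62 (np.int64(305), np.int64(185)) [255, 179, 81] [-209.  -61.] 70.0
-200 -62 (np.int64(305), np.int64(183)) [255, 179, 81] [-199.  -62.] 71.0
-190 -62 (np.int64(305), np.int64(181)) [253, 168, 78] [-191.  -62.] 74.0
```

The pad sits at z ≈ 72 with nothing touching it, and the tray is home.

```bash
python3 -c "
from plant import bot
print(bot.close_job())"
```

```text
the job is handed in; nothing more can be done
None
```

The job is handed in: the tray is home against its stop (front face measured at about x = -182 mm), and the lever is caught and holding itself down with the pad about 72 mm high. My first press stopped short of the click and the lever came back up with the finger, so I pressed again. That second press ran on to the lever's stop, reaching about 22 N against the 40 N limit. I steered clear of the loose items but did not re-measure them afterwards, and `close_job()` returned no verdict.

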